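# Tap the toe housing true on the boot turntable

### The job

The green toe housing stands off-centre on the small aluminium turntable, on end and rather tippy on its little black foot. With light, low taps or pushes of the fingertips, nudge it over until the foot stands centred inside the innermost dark ring of the turntable, so that it will run true when the table is spun, and leave it standing there upright with the hand clear. Do not grip it, lift it, hit it hard or let it topple or fall off, and leave everything else on the bench where it is.

Things in the scene. Friction and masses are not known exactly. Their poses are not given: they have to be found in the camera images.
- toe_housing: Green plastic toe housing of a ski binding standing on end, loose, 0.16 to 0.26 kg, 60 mm tall. Origin: centre of its foot's underside, z up its axis. Black foot 32 mm across, 8 mm high, on a crown of pips 27 mm across (smooth, friction 0.3 to 0.5); above it a wide flange; shell tapering from 43 to 37 mm diameter up to 50 mm; two lugs (24 mm along x, 31 mm over both along y) to 60 mm.
- housing_flange (a point): Point on the housing's axis at the middle of its ribbed green flange, 14 mm above the foot's underside. The flange is the widest part: 51 mm diameter, upright wall from 8 to 20 mm height. The centre of mass is about 28 mm up, on the axis: a slow push on the flange slides the housing, a push on the shell above about 27 mm height can tip it over.
- turntable_centre (a point): Centre of the turntable head's flat top face (a small dark dot), z up, 78 mm above the bench. The head is 120 mm in diameter, nothing stands up from it. Dark rings round this point: the innermost is 42 mm inside and 47 mm outside diameter, the others 82 and 111 mm. The housing starts 25 to 38 mm from this point, in any direction.
- turntable: Cast aluminium boot turntable, bolted down: base 154 mm over its three feet, column, round head 120 mm in diameter and 12 mm thick with its top 75 mm above this origin (centre of the underside). Black clamp knob below the head on the -x side, 58 mm out. The head is braked: it turns only against 0.25 N m, so taps on the housing do not turn it, and turning it would not matter.
- mat: Black rubber mat, 370 x 680 x 3 mm (x, y, z), stuck to the bench; the turntable and the small things stand on it. Origin: centre of its underside.
- stop_collar: Brass drill stop collar, ring of 26 mm outer diameter, 16 mm tall, standing on the mat; origin at the centre of its underside. Leave alone.
- grease_jar: White jar with red cap, 52 mm diameter, 45 mm tall; origin at the centre of its underside. Leave alone.
- screw_tray: Blue open tray with screws, 75 x 60 x 22 mm; origin at the centre of its underside. Leave alone.
- brake_arm_a: White brake arm lying flat along its y, 115 mm long, 9 mm high; origin near its middle, on its underside. Leave alone.
- brake_arm_b: The other white brake arm, mirror image of the first. Leave alone.
- scraper: Steel scraper with black grip, lying flat along its y, 55 x 150 x 15 mm; origin at the centre of its underside. Leave alone.
- screwdriver: Screwdriver with red handle lying along its x, 190 mm long, 26 mm high; origin near its middle, on its underside. Leave alone.
There are look-alikes about, which are no part of the job. Of the things like the toe_housing, leave any that is pink; of the rest the larger one is meant.

How it is judged:
By the outcome, as a careful person would: the job done as asked, in the order asked, and still so for the second after the job is handed in, with the robot touching nothing.
It also fails if it takes over 45 s, if anything falls off the work surface, if the arm or the gripper's body presses on something with over 40 N, if the wrist force passes 120 N, or if a joint passes its speed limit or range.

### The arm

A 6-joint arm with a two-finger parallel gripper is mounted at the origin on the work surface. World frame = base frame: x ahead of the robot, y to its left, z up, the work surface at z = 0. Lengths are in mm, angles in rad, forces in N, time in s.
With the tool pointing down it reaches from about 275 to 1000 mm from the base axis. Payload 8.4 kg.
Tool frame: the origin (TCP) lies on the centre line of the jaws, within the pads' length; the fingertips stand r.tip_reach ahead of it and the grasp point (between the pads) lies 11 mm behind it (r.tip_reach is the distance from the TCP to the fingertips, in mm); z points along the fingers, y is the line along which they close (so a half turn about z gives the same grasp; the last joint's range is limited). The gripper opens to 85 mm and grips with 20 to 120 N. Pads are 22 mm wide; open, the fingers measure 114 mm over their backs; the gripper's body (76 mm by 85 mm) begins 54 mm behind the grasp point. The pads swing forward as they close: fully open they stand 13 mm farther back than shut.
Start: joints at [1.306, 0.353, 1.633, -0, 1.155, -0.002], TCP at [162.364, 603.544, 205.681] pointing down, gripper open.
Joint ranges: [-2.63, 2.63], [-0.92, 2.1], [0.06, 2.66], [-1.3, 4.44], [0, 2.69], [-3.02, 3.02]. Speed limits (rad/s): [2.22, 2.22, 2.79, 3.14, 3.14, 3.14].

### API

Orientations are given as [roll, pitch, yaw] about the fixed x, y, z axes, in that order (R = Rz(yaw) Ry(pitch) Rx(roll)).
In Python, from rig import r gives the robot as it stands.
- The arm moves only by the tool carry_out, never from a script. Its argument "targets" is a list of rows, each an object with "dp": the shift along the tool's x, y, z in mm, a list of three; "yaw": the turn about the tool's z in degrees. A call has 1 to 12 rows; each row is the pose to reach, as a shift and turn from the pose commanded when the call began, along the tool's axes at that moment; what a row does not reach only later rows make up. A row lasts 1/8 s, in which the tool goes at most 62.5 mm and 10.7 degrees, less where a joint would pass 70% of its speed; a pose out of reach is approached as far as the arm can. A call with a gripper value outside its range is refused whole. "fingers" is the opening, from -1 (shut) to 1 (fully open), so that 0 is half open, set as the call begins (left out, the last holds). The fingers move at their own pace and stop on an object; "grip_force" is the grip in N (left out, the last holds). Time passes only in rows, so rows that repeat a pose let the fingers close. It gives the time, the measured TCP pose, the force, the opening and the grip force at its end, in the units of the state.
- r.sense(): the state, without advancing time (a new reading comes with each control period).
- r.grab_frame(name): name is "scene" or "top" or "wrist"; returns the picture (384x512x3 uint8, red, green, blue); there is no depth.
- r.get_calibration(name): a dict with "fx", "fy", "cx", "cy" (pixels), "dist_coeffs" ([k1, k2, p1, p2, k3] as OpenCV has them; the pictures are not rectified), "rvec" (rotation vector, rad) and "tvec" (3), from world to camera coordinates, as OpenCV has them. Camera axes: x right, y down, z forward; pixel columns grow to the right and rows downward; lengths in mm; the calibration is good to about 2 mm. A picture is of the moment at which its call begins: read the wrist's pose just before it. get_calibration takes no time and is no camera call; for the wrist camera it gives the pose at the moment of the call.
- r.sign_off(): hands the job in; it is judged then, once.
The state is a dict: "clock": time; "qpos": joint angles; "qvel": joint speeds; "joint_efforts": joint torques, N m; "eef_pos": TCP position; "tcp_rot": TCP orientation; "contact_force": force on the tool from outside, world axes, zero at the start; "wrist_torque": the same for the moment, N m; "opening": opening from 0.0 (shut) to 1.0 (fully open); "grasp_force": force on a finger pad.
Only numpy, scipy, OpenCV 4.12 (cv2) and the standard library are available. Lean on these libraries where they do the work, as an engineer would, in place of code of your own. Each camera call takes 0.05 s, during which the arm holds its last target. There are 200 camera calls.

## Working session

There is one attempt and no reset: what is moved stays moved. The work goes in short steps, Python scripts to look and compute and a tool call to move; the robot and the scene stay as the last step left them, time stands still between calls to the robot, and variables do not carry over. Pictures are saved under pics/ and viewed, at most 10 in all, crops included, and the job is handed in when it is done.

Besides the shell and the picture viewer there is one more tool, called after "Call:" by a JSON object that holds its "op" and its "data". carry_out: Moves the arm, as the interface text tells. Its arguments: {"type":"object","properties":{"targets":{"type":"array","items":{"type":"object","properties":{"dp":{"type":"array","items":{"type":"number"}},"yaw":{"type":"number"}}}},"fingers":{"type":"number"},"grip_force":{"type":"number"}},"required":["targets"]}

```bash
mkdir -p pics
cat > h.py <<'E'
import numpy as np, cv2
from rig import r
def cal(n):
    c=r.get_calibration(n); K=np.array([[c['fx'],0,c['cx']],[0,c['fy'],c['cy']],[0,0,1.]])
    return K,np.array(c['dist_coeffs'],float),np.array(c['rvec'],float),np.array(c['tvec'],float)
def ray(n,px,z,c=None):
    K,d,rv,t=c or cal(n); R=cv2.Rodrigues(rv)[0]
    u=cv2.undistortPoints(np.array(px,float).reshape(-1,1,2),K,d).reshape(-1,2)
    D=np.c_[u,np.ones(len(u))]@R; C=-R.T@t
    return C+D*((z-C[2])/D[:,2])[:,None]
def proj(n,P,c=None):
    K,d,rv,t=c or cal(n); return cv2.projectPoints(np.array(P,float).reshape(-1,1,3),rv,t,K,d)[0].reshape(-1,2)
E
python3 - <<'E'
from h import *
s=r.sense(); print(s, r.tip_reach)
a=[r.grab_frame(n) for n in('scene','top','wrist')]
for n,i in zip(('scene','top','wrist'),a): cv2.imwrite(f'pics/{n}0.png',i[:,:,::-1])
m=np.vstack([np.hstack([a[0],a[1]])]); cv2.imwrite('pics/m0.png',cv2.resize(m[:,:,::-1],(800,300)))
for n in('scene','top','wrist'):
    K,d,rv,t=cal(n); print(n,-cv2.Rodrigues(rv)[0].T@t,K[0,0])
E
```

```text
{'clock': 0.0, 'qpos': array([ 1.30560416e+00,  3.53656248e-01,  1.63416212e+00,  2.16221637e-05,
        1.15520222e+00, -2.39814357e-03]), 'qvel': array([-0.00145451, -0.0005556 ,  0.00112501,  0.00116141, -0.0005827 ,
       -0.00102015]), 'joint_efforts': array([ 5.81016120e-04, -6.05258131e+01, -3.42063439e+01,  6.94703772e-05,
        9.51899390e-03,  7.01110253e-05]), 'eef_pos': array([162.21504015, 603.03250472, 204.94468077]), 'tcp_rot': array([-3.14016477e+00, -2.31934470e-05,  2.87878987e+00]), 'contact_force': array([-0.59087381,  0.32987929, -0.12776705]), 'wrist_torque': array([ 0.03104821, -0.02290888, -0.03386233]), 'grasp_force': 0.0, 'opening': 0.9991428839950246} 8.0
scene [1163.56994683  473.30250135  915.44051329] 496.9419832137088
top [ 480.41462994    8.69408045 1144.4530805 ] 489.6732921640726
wrist [ 90.63126313 623.21827023 373.31183404] 313.1515614339616
```

View pics/top0.png

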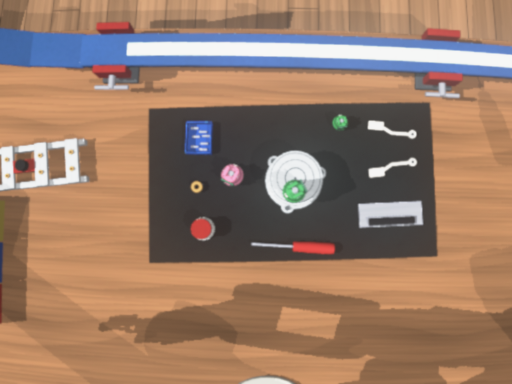

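View pics/scene0.png

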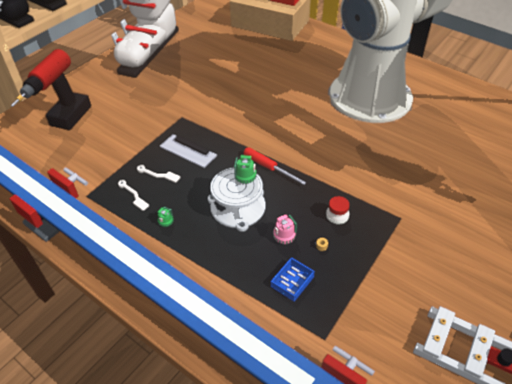

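The candidates are the green housing on the turntable (top 293,190; scene 245,170), a small green one (top 340,122; scene 165,216) and a pink one (top 232,175; scene 285,229). The task asks for the larger green one, which is the one on the turntable. Next I'll measure it and check a close crop.

```bash
cat >> h.py <<'E'
def big(m):
    c,_=cv2.findContours(m.astype(np.uint8),cv2.RETR_EXTERNAL,cv2.CHAIN_APPROX_NONE); return max(c,key=cv2.contourArea)
def green(i):
    h=cv2.cvtColor(i,cv2.COLOR_RGB2HSV); return (h[...,0]>45)&(h[...,0]<80)&(h[...,1]>110)&(h[...,2]>40)
E
python3 - <<'E'
from h import *
i=cv2.imread('pics/top0.png')[:,:,::-1].copy()
h=cv2.cvtColor(i,cv2.COLOR_RGB2HSV)
g=green(i); g[:,:270]=0; g[:,320:]=0
c=big(g); print(cv2.minEnclosingCircle(c))
P=ray('top',c.reshape(-1,2),78+14); print('house@flange',cv2.minEnclosingCircle(P[:,:2].astype(np.float32)))
w=((h[...,1]<50)&(h[...,2]>110))|g; w[:, :255]=0; w[:,335:]=0; w[:140]=0;w[220:]=0
w=cv2.morphologyEx(w.astype(np.uint8),cv2.MORPH_OPEN,np.ones((13,13)))
c=cv2.convexHull(big(w)); print(cv2.minEnclosingCircle(c))
P=ray('top',c.reshape(-1,2),78); print('head',cv2.minEnclosingCircle(P[:,:2].astype(np.float32)))
cv2.imwrite('pics/c1.png',cv2.resize(i[140:220,250:340,::-1],(720,640)[:2] and (675,600),interpolation=2))
K,d,rv,t=cal('wrist'); print('wrist z axis',cv2.Rodrigues(rv)[0])
E
```

```text
((293.5, 191.0), 10.111974716186523)
house@flange ((548.8611450195312, -41.310142517089844), 21.815532684326172)
((292.9200134277344, 176.5), 30.86135482788086)
head ((581.596923828125, -39.895816802978516), 67.4923324584961)
wrist z axis [[ 2.58868053e-01  9.65912673e-01  2.00904112e-04]
 [ 9.23127071e-01 -2.47462566e-01  2.94276554e-01]
 [ 2.84295169e-01 -7.59933383e-02 -9.55720288e-01]]
```

View pics/c1.png

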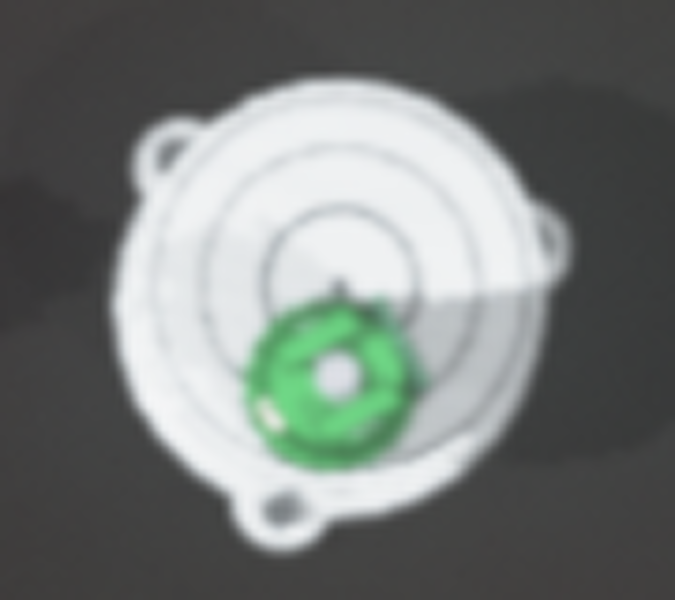

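The crop shows the green housing (its flange centre near crop 331,385, top px 293.6,190.8) and the centre dot of the rings (crop 340,287, top px 294.9,177.8). It is the larger green housing, so the choice holds. The push is roughly +x world. I'll part the fingers about 30 mm so they cradle the round flange, and go to a viewing pose behind it.

Call:
{"op": "carry_out", "data": {"targets": [{"dp": [-30, -33, 0], "yaw": -1}, {"dp": [-72, -78, 0], "yaw": -2}, {"dp": [-114, -123, 0], "yaw": -4}, {"dp": [-156, -168, 0], "yaw": -5}, {"dp": [-198, -213, 0], "yaw": -6}, {"dp": [-240, -259, 0], "yaw": -8}, {"dp": [-282, -305, 0], "yaw": -9}, {"dp": [-324, -350, 0], "yaw": -10}, {"dp": [-366, -396, 0], "yaw": -11}, {"dp": [-408, -442, 0], "yaw": -13}, {"dp": [-450, -488, 0], "yaw": -14}, {"dp": [-493, -534, 0], "yaw": -15}], "fingers": -0.3}}

```text
clock: 1.65
eef_pos: [500.1, -41.9, 205.7]
tcp_rot: [3.141, 0.0, 3.141]
contact_force: [0.7, 1.0, -0.2]
opening: 0.345
grasp_force: 0.0
```

Call:
{"op": "carry_out", "data": {"targets": [{"dp": [0, 0, 0], "yaw": 0}, {"dp": [0, 0, 0], "yaw": 0}, {"dp": [0, 0, 0], "yaw": 0}, {"dp": [0, 0, 0], "yaw": 0}]}}

```text
clock: 2.15
eef_pos: [499.2, -38.7, 205.8]
tcp_rot: [3.142, 0.0, -3.141]
contact_force: [0.6, -0.9, -0.1]
opening: 0.349
grasp_force: 0.0
```

Run:
```python
from h import *
s=r.sense(); print(s['clock'],s['eef_pos'],s['tcp_rot'],s['opening'])
c=cal('wrist')
i=r.grab_frame('wrist'); cv2.imwrite('pics/w1.png',i[:,:,::-1])
print(ray('top',[[294.9,177.8]],78),ray('top',[[293.6,190.8]],92))
print(proj('wrist',[ray('top',[[294.9,177.8]],78)[0],ray('top',[[293.6,190.8]],92)[0]],c))
```

```text
2.15 [499.15655146 -38.71376674 205.78800293] [ 3.14152462e+00  2.33585889e-05 -3.14087570e+00] 0.3494593379645977
[[578.70980244 -44.39978746  78.        ]] [[549.26774169 -41.50573534  92.        ]]
[[247.9316469  251.41617896]
 [250.49350176 231.06166264]]
```

View pics/w1.png

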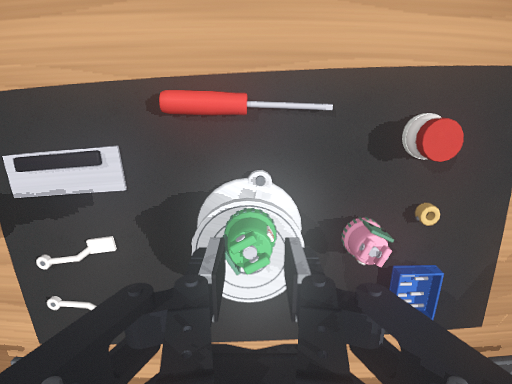

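The wrist view shows the housing standing on the head at about (250,235), between the fingers. I'll enlarge the head to check ring centre and foot position.

Run:
```python
from h import *
i=cv2.imread('pics/w1.png')
k=cv2.resize(i[170:310,185:310],None,fx=6,fy=6,interpolation=2)[:600]
c=cal('wrist')
th=np.linspace(0,2*np.pi,60,endpoint=False)
o=np.c_[np.cos(th),np.sin(th),0*th]
for ctr,rad,col in(([578.7,-44.4,78],60,(0,0,255)),([578.7,-44.4,78],22.2,(0,0,255)),([549.3,-41.5,98],25.5,(255,0,0)),([549.3,-41.5,78],16,(255,0,255))):
    for p in proj('wrist',np.array(ctr)+rad*o,c): cv2.circle(k,tuple(int(v) for v in ((p+.5-[185,170])*6)),1,col,-1)
cv2.imwrite('pics/w1c.png',k)
```

```text
(no output)
```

View pics/w1c.png

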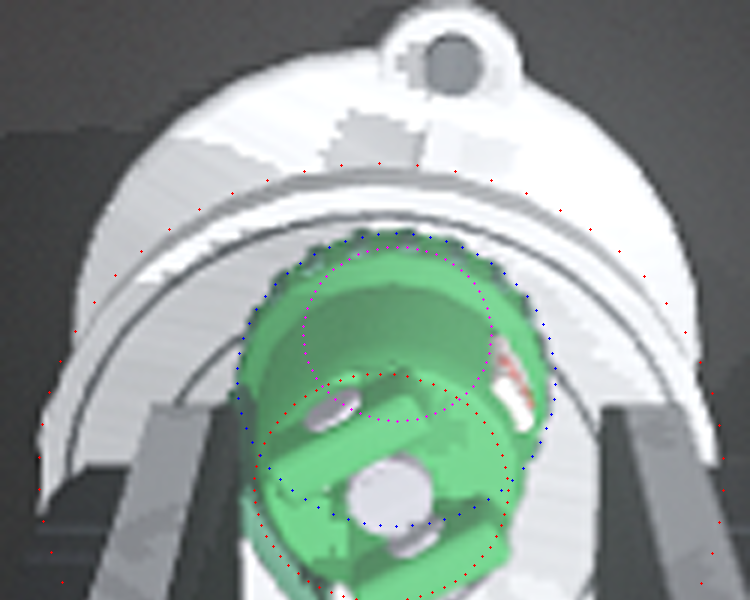

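The reprojections fit: the flange (549,-41.5) and the head centre (579,-44.4) agree between the two cameras. The push is 29.6 mm towards (0.995,-0.098). Next I'll descend behind the housing.

Call:
{"op": "carry_out", "data": {"targets": [{"dp": [0, 1, 15], "yaw": 1}, {"dp": [0, 2, 40], "yaw": 3}, {"dp": [0, 3, 65], "yaw": 4.5}, {"dp": [0, 3.5, 90], "yaw": 5.6}, {"dp": [0, 3.5, 106], "yaw": 5.6}, {"dp": [0, 3.5, 106], "yaw": 5.6}, {"dp": [0, 3.5, 106], "yaw": 5.6}, {"dp": [0, 3.5, 106], "yaw": 5.6}, {"dp": [0, 3.5, 106], "yaw": 5.6}]}}

```text
clock: 3.32
eef_pos: [500.0, -36.3, 100.3]
tcp_rot: [3.142, 0.001, 3.043]
contact_force: [0.3, 0.4, -0.4]
opening: 0.348
grasp_force: 0.0
```

Run:
```python
from h import *
s=r.sense(); print(s['clock'],s['eef_pos'],s['tcp_rot'],s['opening'],r.tip_reach)
a=r.grab_frame('scene')[:,:,::-1]; b=r.grab_frame('wrist')[:,:,::-1]
e=s['eef_pos']; print('tip proj scene (reach 8,0,16) ',proj('scene',[[e[0],e[1],e[2]-q] for q in(8,0,16)])-[200,120])
x=cv2.resize(a[120:220,200:300],(400,400),interpolation=2)
y=cv2.resize(b[170:310,185:325],(400,400),interpolation=2)
cv2.imwrite('pics/d1.png',np.hstack([x,y]))
```

```text
3.325 [499.95810664 -36.32693539 100.32477884] [3.14154969e+00 1.21962441e-03 3.04279588e+00] 0.3475775688208355 8.0
tip proj scene (reach 8,0,16)  [[60.47850499 42.99818351]
 [60.44578254 40.56524696]
 [60.51090734 45.40690244]]
```

View pics/d1.png

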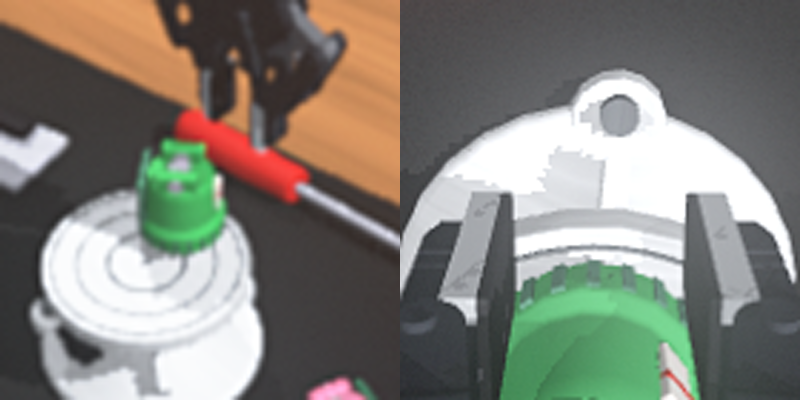

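Run:
```python
from h import *
s=r.sense(); e=s['eef_pos']; y=s['tcp_rot'][2]; X=np.array([np.cos(y),np.sin(y),0]);Y=np.array([np.sin(y),-np.cos(y),0])
for q in(8,0,-5,-12):
    P=[e+sx*11*X+sy*15*Y+[0,0,-q] for sy in(-1,1) for sx in(1,-1)]
    print(q,'scene crop',((proj('scene',P)-[200,120])*4).round().tolist(),'wrist crop',((proj('wrist',P)-[185,170])*400/140).round().tolist())
print('flange/head scene crop',((proj('scene',[[549.3,-41.5,92],[578.7,-44.4,78]])-[200,120])*4).round())
```

```text
8 scene crop [[236.0, 151.0], [211.0, 170.0], [273.0, 174.0], [248.0, 194.0]] wrist crop [[123.0, 111.0], [125.0, 207.0], [266.0, 111.0], [264.0, 207.0]]
0 scene crop [[236.0, 141.0], [211.0, 160.0], [274.0, 165.0], [248.0, 184.0]] wrist crop [[119.0, 125.0], [122.0, 224.0], [269.0, 125.0], [266.0, 224.0]]
-5 scene crop [[236.0, 135.0], [210.0, 154.0], [274.0, 158.0], [248.0, 178.0]] wrist crop [[117.0, 134.0], [120.0, 235.0], [271.0, 134.0], [268.0, 235.0]]
-12 scene crop [[236.0, 126.0], [210.0, 145.0], [274.0, 150.0], [248.0, 170.0]] wrist crop [[114.0, 147.0], [117.0, 252.0], [274.0, 147.0], [271.0, 252.0]]
flange/head scene crop [[183. 217.]
 [149. 261.]]
```

Run:
```python
from h import *
s=r.sense(); e=s['eef_pos']; y=s['tcp_rot'][2]; X=np.array([np.cos(y),np.sin(y),0]);Y=np.array([np.sin(y),-np.cos(y),0])
def ov(n,img,x0,y0,f,w,h):
    k=cv2.resize(img[y0:y0+h,x0:x0+w],None,fx=f,fy=f,interpolation=2)
    def d(P,c):
        for p in proj(n,P): cv2.circle(k,tuple(int(v) for v in (p+.5-[x0,y0])*f),2,c,-1)
    th=np.linspace(0,2*np.pi,40); d(np.c_[549.3+25.5*np.cos(th),-41.5+25.5*np.sin(th),0*th+98],(255,0,0))
    d([e+sx*11*X+sy*15*Y+[0,0,-8] for sy in(-1,1) for sx in(1,-1)],(0,0,255))
    d([e+sx*11*X+sy*15*Y+[0,0,12] for sy in(-1,1) for sx in(1,-1)],(0,255,255))
    return k
a=r.grab_frame('scene')[:,:,::-1]; b=r.grab_frame('wrist')[:,:,::-1]
k1=ov('scene',a,225,120,8,50,70); k2=ov('wrist',b,195,195,4,100,140)
cv2.imwrite('pics/d2.png',np.hstack([k1,k2]))
```

```text
(no output)
```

View pics/d2.png

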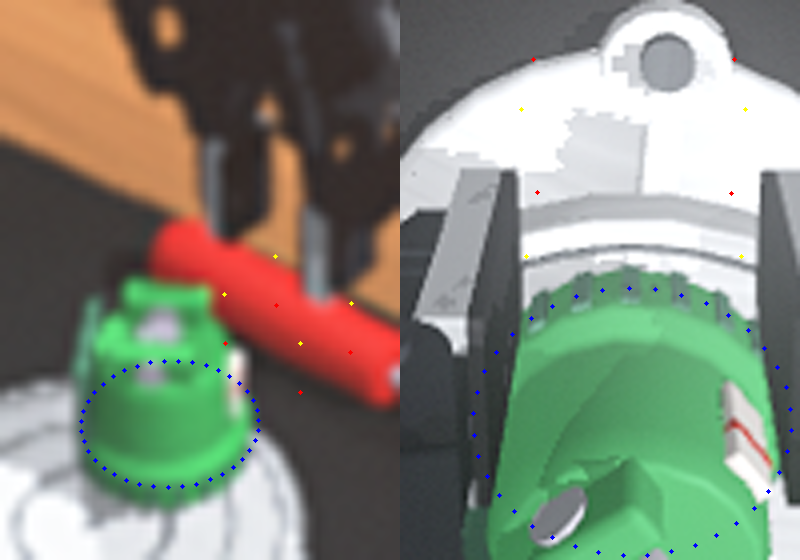

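Run:
```python
from h import *
e=r.sense()['eef_pos']; print(e)
L=[195+120/4-.5,195+170/4-.5];Rr=[195+362/4-.5,195+170/4-.5]
for z in(92,105,115,125,135,145):
    P=ray('wrist',[L,Rr],z); F=P+[22,0,0]
    print(z,(P-e).round(1).tolist(),'scene8x robot-side',((proj('scene',P)-[225,120])*8).round().tolist(),'far',((proj('scene',F)-[225,120])*8).round().tolist())
```

```text
[499.58808258 -36.3123246   99.89598285]
92 [[5.6, -18.2, -7.9], [9.3, 18.9, -7.9]] scene8x robot-side [[224.0, 329.0], [317.0, 389.0]] far [[178.0, 371.0], [272.0, 432.0]]
105 [[-0.3, -16.3, 5.1], [3.1, 18.0, 5.1]] scene8x robot-side [[241.0, 289.0], [327.0, 344.0]] far [[195.0, 331.0], [282.0, 387.0]]
115 [[-4.8, -14.8, 15.1], [-1.6, 17.4, 15.1]] scene8x robot-side [[253.0, 258.0], [335.0, 309.0]] far [[207.0, 300.0], [290.0, 352.0]]
125 [[-9.3, -13.3, 25.1], [-6.3, 16.8, 25.1]] scene8x robot-side [[266.0, 226.0], [343.0, 274.0]] far [[220.0, 268.0], [298.0, 317.0]]
135 [[-13.8, -11.8, 35.1], [-11.1, 16.2, 35.1]] scene8x robot-side [[279.0, 194.0], [351.0, 239.0]] far [[233.0, 236.0], [306.0, 281.0]]
145 [[-18.3, -10.4, 45.1], [-15.8, 15.5, 45.1]] scene8x robot-side [[292.0, 162.0], [360.0, 203.0]] far [[246.0, 204.0], [314.0, 246.0]]
```

Both cameras put the visible fingertips about 27 mm above the TCP, which disagrees with tip_reach. The space below is free (outside the head's rim), so I'll go lower and look again.

Call:
{"op": "carry_out", "data": {"targets": [{"dp": [4, 0, 5]}, {"dp": [4, 0, 12]}, {"dp": [4, 0, 20]}, {"dp": [4, 0, 20]}, {"dp": [4, 0, 20]}, {"dp": [4, 0, 20]}]}}

```text
schema error: expected keys dp, yaw
```

Run:
```python
from h import *
s=r.sense(); e=s['eef_pos']; print(s['clock'],e,s['contact_force'])
a=r.grab_frame('scene')[:,:,::-1]; b=r.grab_frame('wrist')[:,:,::-1]
k1=cv2.resize(a[110:185,225:275],None,fx=8,fy=8,interpolation=2); k2=cv2.resize(b[180:330,195:295],None,fx=4,fy=4,interpolation=2)
cv2.imwrite('pics/d3.png',np.hstack([k1,k2]))
y=s['tcp_rot'][2]; X=np.array([np.cos(y),np.sin(y),0]);Y=np.array([np.sin(y),-np.cos(y),0])
for q in (8,-5,-18,-28,-38):
    P=[e+11*sx*X+sy*15*Y-[0,0,q] for sy in(-1,1) for sx in(1,-1)]
    print(q,((proj('scene',P)-[225,110])*8).round().tolist(),((proj('wrist',P)-[195,180])*4+[400,0]).round().tolist())
```

```text
3.525 [499.58808258 -36.3123246   99.89598285] [-0.01728767 -0.12978873  0.18164855]
8 [[273.0, 381.0], [222.0, 420.0], [347.0, 429.0], [297.0, 468.0]] [[532.0, 116.0], [535.0, 250.0], [732.0, 116.0], [729.0, 250.0]]
-5 [[272.0, 350.0], [221.0, 388.0], [347.0, 397.0], [297.0, 436.0]] [[524.0, 148.0], [528.0, 290.0], [739.0, 148.0], [735.0, 290.0]]
-18 [[272.0, 317.0], [220.0, 356.0], [348.0, 365.0], [296.0, 404.0]] [[516.0, 184.0], [521.0, 335.0], [747.0, 184.0], [743.0, 335.0]]
-28 [[271.0, 292.0], [219.0, 331.0], [348.0, 340.0], [296.0, 379.0]] [[508.0, 216.0], [514.0, 374.0], [754.0, 216.0], [749.0, 374.0]]
-38 [[271.0, 267.0], [219.0, 305.0], [348.0, 314.0], [296.0, 354.0]] [[500.0, 252.0], [506.0, 418.0], [762.0, 253.0], [756.0, 418.0]]
```

View pics/d3.png

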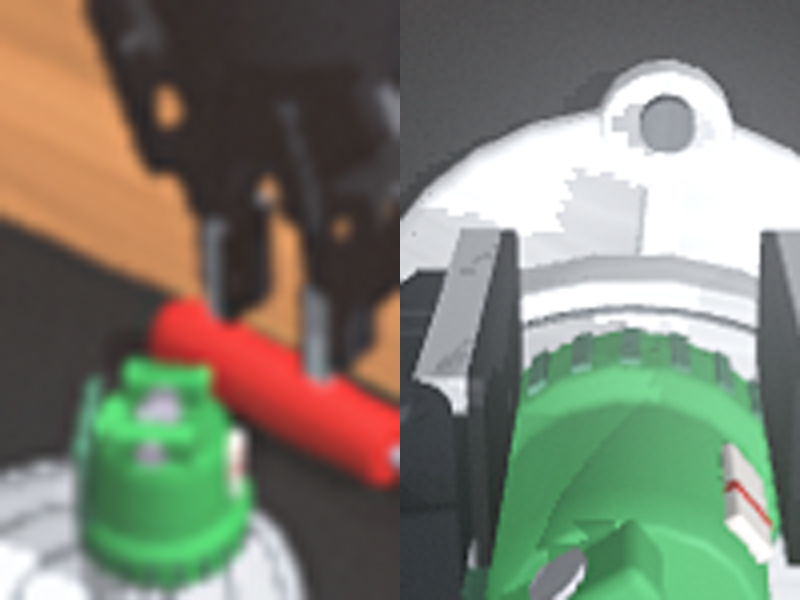

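The last view is unchanged because that move was refused over a missing yaw key. It confirms the tips are about 30 mm above the stated TCP z: scene-crop tips at (215,318) and (318,380), wrist-crop tip edge at y=232. I'll descend 42 mm, backing off 10 mm.

Call:
{"op": "carry_out", "data": {"targets": [{"dp": [5, 0, 5], "yaw": 0}, {"dp": [10, 0, 15], "yaw": 0}, {"dp": [10, 0, 25], "yaw": 0}, {"dp": [10, 0, 35], "yaw": 0}, {"dp": [10, 0, 42], "yaw": 0}, {"dp": [10, 0, 42], "yaw": 0}, {"dp": [10, 0, 42], "yaw": 0}, {"dp": [10, 0, 42], "yaw": 0}]}}

```text
clock: 4.62
eef_pos: [489.8, -35.3, 58.0]
tcp_rot: [3.142, 0.001, 3.043]
contact_force: [0.4, 0.6, 0.1]
opening: 0.348
grasp_force: 0.0
```

Run:
```python
from h import *
s=r.sense(); e=s['eef_pos']; print(s['clock'],e,s['contact_force'])
a=r.grab_frame('scene')[:,:,::-1]; b=r.grab_frame('wrist')[:,:,::-1]
k1=cv2.resize(a[110:185,225:275],None,fx=8,fy=8,interpolation=2); k2=cv2.resize(b[180:330,195:295],None,fx=4,fy=4,interpolation=2)
cv2.imwrite('pics/d4.png',np.hstack([k1,k2])); cv2.imwrite('pics/sc4.png',a)
y=s['tcp_rot'][2]; X=np.array([np.cos(y),np.sin(y),0]);Y=np.array([np.sin(y),-np.cos(y),0])
for q in (8,-18,-30,-38):
    P=[e+11*sx*X+sy*15*Y-[0,0,q] for sy in(-1,1) for sx in(1,-1)]
    print(q,((proj('scene',P)-[225,110])*8).round().tolist(),((proj('wrist',P)-[195,180])*4+[400,0]).round().tolist())
```

```text
4.625 [489.84368432 -35.31879299  57.99670172] [0.40712853 0.59225668 0.13877939]
8 [[296.0, 463.0], [247.0, 502.0], [369.0, 510.0], [320.0, 549.0]] [[532.0, 116.0], [535.0, 250.0], [733.0, 116.0], [729.0, 250.0]]
-18 [[295.0, 403.0], [246.0, 441.0], [369.0, 450.0], [320.0, 489.0]] [[516.0, 184.0], [521.0, 334.0], [747.0, 184.0], [743.0, 334.0]]
-30 [[295.0, 374.0], [245.0, 412.0], [370.0, 421.0], [320.0, 460.0]] [[507.0, 223.0], [512.0, 382.0], [756.0, 223.0], [750.0, 382.0]]
-38 [[295.0, 355.0], [245.0, 393.0], [370.0, 402.0], [320.0, 441.0]] [[500.0, 252.0], [506.0, 418.0], [762.0, 252.0], [756.0, 418.0]]
```

View pics/d4.png

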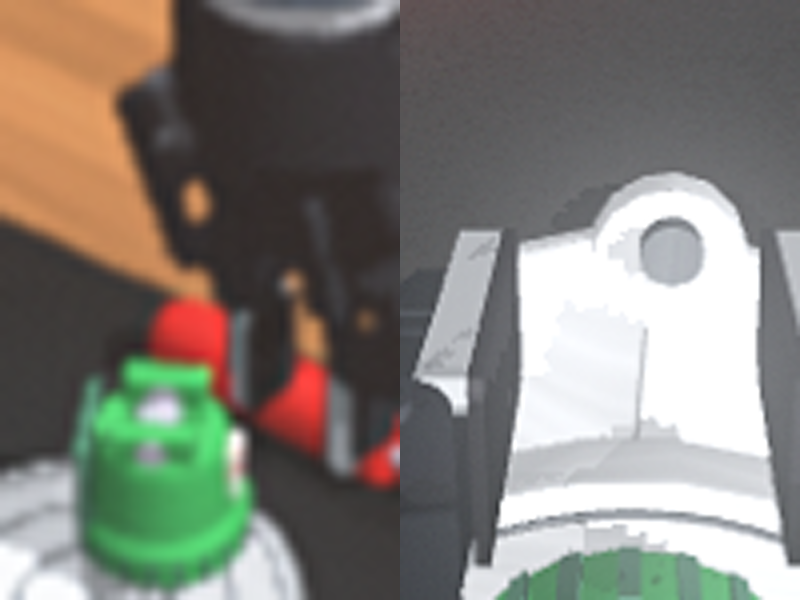

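The tips now stand at z about 89, level with the flange, and the hand's body is well above the housing (tips at scene-crop 240,400 and 340,470). I'll approach to just short of contact.

Call:
{"op": "carry_out", "data": {"targets": [{"dp": [-2, 0, 1], "yaw": 0}, {"dp": [-6, 0, 2], "yaw": 0}, {"dp": [-10, 0, 3], "yaw": 0}, {"dp": [-14, 0, 3], "yaw": 0}, {"dp": [-17, 0, 3], "yaw": 0}, {"dp": [-19, 0, 3], "yaw": 0}, {"dp": [-21, 0, 3], "yaw": 0}, {"dp": [-22, 0, 3], "yaw": 0}, {"dp": [-23, 0, 3], "yaw": 0}, {"dp": [-24, 0, 3], "yaw": 0}, {"dp": [-25, 0, 3], "yaw": 0}, {"dp": [-25, 0, 3], "yaw": 0}]}}

```text
clock: 6.22
eef_pos: [514.5, -37.8, 54.7]
tcp_rot: [-3.142, 0.0, 3.043]
contact_force: [0.4, 0.1, -0.4]
opening: 0.347
grasp_force: 0.0
```

Call:
{"op": "carry_out", "data": {"targets": [{"dp": [-1, 0, 0], "yaw": 0}, {"dp": [-2, 0, 0], "yaw": 0}, {"dp": [-3, 0, 0], "yaw": 0}, {"dp": [-4, 0, 0], "yaw": 0}, {"dp": [-5, 0, 0], "yaw": 0}, {"dp": [-6, 0, 0], "yaw": 0}, {"dp": [-7, 0, 0], "yaw": 0}, {"dp": [-8, 0, 0], "yaw": 0}, {"dp": [-8, 0, 0], "yaw": 0}, {"dp": [-8, 0, 0], "yaw": 0}]}}

```text
clock: 7.48
eef_pos: [522.5, -38.5, 54.7]
tcp_rot: [3.142, 0.0, 3.043]
contact_force: [-0.4, -0.7, 0.3]
opening: 0.354
grasp_force: 0.3
```

```bash
cat >> h.py <<'E'
def look():
    s=r.sense(); print(s['clock'],s['eef_pos'].round(1),s['contact_force'].round(2))
    for n,b in(('scene',(215,130,280,215)),('top',(270,150,320,215))):
        i=r.grab_frame(n); cv2.imwrite(f'pics/{n}_{s["clock"]:.2f}.png',i[:,:,::-1])
        g=green(i); m=np.zeros_like(g); m[b[1]:b[3],b[0]:b[2]]=g[b[1]:b[3],b[0]:b[2]]
        c=big(m); x,y,w,h=cv2.boundingRect(c); print(n,(x,y,w,h),cv2.contourArea(c),cv2.minEnclosingCircle(c))
E
python3 -c "
from h import *
look()
for n,b in(('scene',(215,130,280,215)),('top',(270,150,320,215))):
    g=green(cv2.imread(f'pics/{n}0.png')[:,:,::-1].copy()); m=np.zeros_like(g); m[b[1]:b[3],b[0]:b[2]]=g[b[1]:b[3],b[0]:b[2]]; c=big(m); print('start',cv2.boundingRect(c),cv2.contourArea(c))
"
```

```text
7.475 [522.5 -38.5  54.7] [-0.35 -0.71  0.32]
scene (236, 156, 20, 28) 371.5 ((243.15516662597656, 169.46551513671875), 13.830334663391113)Traceback (most recent call last):
  File "<string>", line 3, in <module>
    look()
    ~~~~^^
  File "h.py", line 22, in look
    c=big(m); x,y,w,h=cv2.boundingRect(c); print(n,(x,y,w,h),cv2.contourArea(c),cv2.minEnclosingCircle(c))
  File "h.py", line 14, in big
    c,_=cv2.findContours(m.astype(np.uint8),cv2.RETR_EXTERNAL,cv2.CHAIN_APPROX_NONE); return max(c,key=cv2.contourArea)
                                                                                             ~~~^^^^^^^^^^^^^^^^^^^^^^^
ValueError: max() iterable argument is empty
```

```bash
cat >> h.py <<'E'
def low(i,b=(215,130,280,230)):
    g=green(i); m=np.zeros_like(g); m[b[1]:b[3],b[0]:b[2]]=g[b[1]:b[3],b[0]:b[2]]
    c=big(m); return cv2.boundingRect(c),cv2.contourArea(c)
E
python3 -c "
from h import *
for f in ('scene0','sc4','scene_7.47','scene_7.48'):
    i=cv2.imread(f'pics/{f}.png')
    if i is not None: print(f,low(i[:,:,::-1].copy()))
d=np.array([.995,-.098,0]); print(proj('scene',[np.array([549.3,-41.5,92])+k*d for k in(0,4,10,20,29.6)]))
"; ls pics
```

```text
scene0 ((236, 155, 21, 28), 377.0)
sc4 ((236, 155, 21, 28), 378.5)
scene_7.47 ((236, 156, 20, 28), 371.5)
[[245.84208717 174.23421452]
 [244.64302731 175.15805762]
 [242.83675497 176.54981509]
 [239.80567804 178.88550004]
 [236.8713855  181.14684243]]
c1.png
d1.png
d2.png
d3.png
d4.png
m0.png
sc4.png
scene0.png
scene_7.47.png
top0.png
top_7.47.png
w1.png
w1c.png
wrist0.png[ WARN:0@0.267] global loadsave.cpp:275 findDecoder imread_('pics/scene_7.48.png'): can't open/read file: check file path/integrity
```

It is in contact and the housing has started to slide upright. Continuing slowly.

Call:
{"op": "carry_out", "data": {"targets": [{"dp": [-1, 0, 0], "yaw": 0}, {"dp": [-2, 0, 0], "yaw": 0}, {"dp": [-3, 0, 0], "yaw": 0}, {"dp": [-4, 0, 0], "yaw": 0}, {"dp": [-5, 0, 0], "yaw": 0}, {"dp": [-6, 0, 0], "yaw": 0}, {"dp": [-7, 0, 0], "yaw": 0}, {"dp": [-8, 0, 0], "yaw": 0}, {"dp": [-9, 0, 0], "yaw": 0}, {"dp": [-10, 0, 0], "yaw": 0}, {"dp": [-10, 0, 0], "yaw": 0}]}}

```text
clock: 8.95
eef_pos: [532.5, -39.5, 54.7]
tcp_rot: [3.142, 0.0, 3.043]
contact_force: [-0.8, 0.4, 1.0]
opening: 0.349
grasp_force: 0.3
```

```bash
python3 -c "
from h import *
i=r.grab_frame('scene'); cv2.imwrite('pics/s5.png',i[:,:,::-1]); print(low(i),r.sense()['eef_pos'])"
```

```text
((233, 159, 20, 27), 380.0) [532.53132726 -39.55638316  54.71908446]
```

Call:
{"op": "carry_out", "data": {"targets": [{"dp": [-1, 0, 0], "yaw": 0}, {"dp": [-2, 0, 0], "yaw": 0}, {"dp": [-3, 0, 0], "yaw": 0}, {"dp": [-4, 0, 0], "yaw": 0}, {"dp": [-5, 0, 0], "yaw": 0}, {"dp": [-6, 0, 0], "yaw": 0}, {"dp": [-7, 0, 0], "yaw": 0}, {"dp": [-8, 0, 0], "yaw": 0}, {"dp": [-9, 0, 0], "yaw": 0}, {"dp": [-10, 0, 0], "yaw": 0}, {"dp": [-11, 0, 0], "yaw": 0}, {"dp": [-11, 0, 0], "yaw": 0}]}}

```text
clock: 10.5
eef_pos: [543.5, -40.7, 54.7]
tcp_rot: [-3.142, 0.0, 3.043]
contact_force: [-0.6, 0.3, 0.0]
opening: 0.348
grasp_force: 0.3
```

```bash
python3 -c "
from h import *
i=r.grab_frame('scene'); cv2.imwrite('pics/s6.png',i[:,:,::-1]); print(low(i),r.sense()['eef_pos'])"
```

```text
((229, 161, 21, 28), 395.0) [543.46836718 -40.62990438  54.69732197]
```

Call:
{"op": "carry_out", "data": {"targets": [{"dp": [2, 0, 0], "yaw": 0}, {"dp": [6, 0, 0], "yaw": 0}, {"dp": [12, 0, 0], "yaw": 0}, {"dp": [22, 0, 0], "yaw": 0}, {"dp": [34, 0, 0], "yaw": 0}, {"dp": [44, 0, 0], "yaw": 0}, {"dp": [52, 0, 0], "yaw": 0}, {"dp": [58, 0, 0], "yaw": 0}, {"dp": [60, 0, 0], "yaw": 0}, {"dp": [60, 0, 0], "yaw": 0}]}}

```text
clock: 11.8
eef_pos: [483.7, -34.7, 54.7]
tcp_rot: [-3.142, 0.0, 3.043]
contact_force: [0.5, 0.1, 0.5]
opening: 0.352
grasp_force: 0.0
```

```bash
cat > m.py <<'E'
from h import *
i=r.grab_frame('top'); w=r.grab_frame('wrist'); print(r.sense()['clock'],r.sense()['eef_pos'].round(1))
cv2.imwrite('pics/t7.png',i[:,:,::-1]); cv2.imwrite('pics/w7.png',w[:,:,::-1])
b,_=low(i,(270,140,325,215)); print(b)
px=[b[0]+b[2]/2-.5,b[1]+b[3]/2-.5]; print('now',px,ray('top',[px],92))
b0,_=low(cv2.imread('pics/top0.png')[:,:,::-1].copy(),(270,140,325,215)); px=[b0[0]+b0[2]/2-.5,b0[1]+b0[3]/2-.5]; print('start',px,ray('top',[px],92))
k=cv2.resize(i[140:215,255:335,::-1],None,fx=7,fy=7,interpolation=2)
th=np.linspace(0,2*np.pi,80)
for rad in(21,23.5,41):
    for p in proj('top',np.c_[578.7+rad*np.cos(th),-44.4+rad*np.sin(th),0*th+78]): cv2.circle(k,tuple(int(v) for v in (p+.5-[255,140])*7),1,(0,0,255),-1)
cv2.imwrite('pics/t7c.png',k)
E
python3 m.py
```

```text
11.9 [483.9 -34.7  54.7]
(285, 171, 19, 17)
now [294.0, 179.0] [[574.77346284 -41.81714728  92.        ]]
start [293.5, 191.0] [[548.83113446 -41.30001483  92.        ]]
```

Run:
```python
from h import *
i=cv2.imread('pics/t7.png'); w=cv2.imread('pics/w7.png')
th=np.linspace(0,2*np.pi,70,endpoint=False); o=np.c_[np.cos(th),np.sin(th),0*th]
def crop(n,im,x0,y0,wd,ht,f):
    k=cv2.resize(im[y0:y0+ht,x0:x0+wd],None,fx=f,fy=f,interpolation=2)
    for c,rad,col in(([578.7,-44.4,78],41,(0,0,255)),([574.8,-42.8,98],25.5,(255,0,0))):
        for p in proj(n,np.array(c)+rad*o): cv2.circle(k,tuple(int(v) for v in (p+.5-[x0,y0])*f),1,col,-1)
    return k
print(proj('wrist',[[574.8,-42.8,98],[578.7,-44.4,78]]))
cv2.imwrite('pics/f.png',np.hstack([crop('top',i,268,150,50,75,8),crop('wrist',w,200,250,80,120,5)]))
```

```text
[[254.5451062  412.46237532]
 [252.51812536 387.35223207]]
```

View pics/f.png

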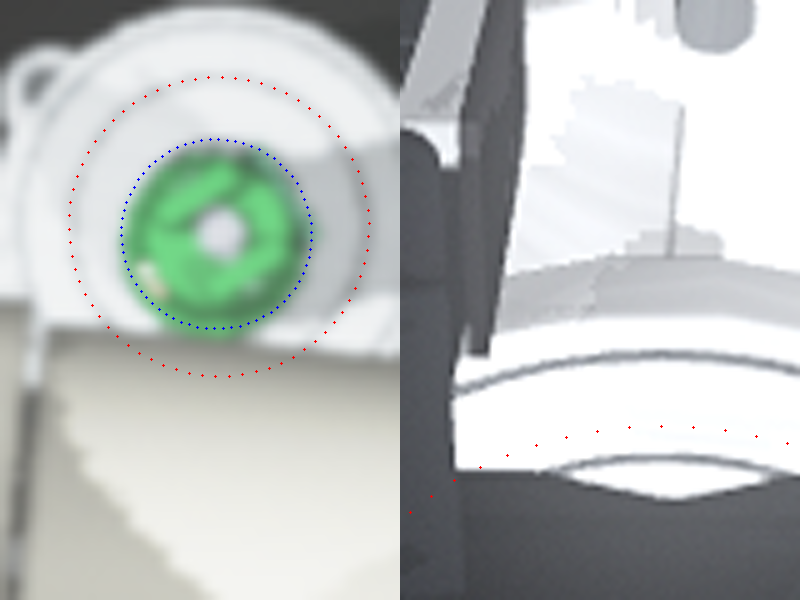

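Top crop: the flange (centre about 214,241) sits slightly short of the ring centre, with the ring overlay fitting. I'll get the sub-pixel shift from the greenness image.

```bash
cat > g.py <<'E'
from h import *
import sys
def gn(f):
    i=cv2.imread(f).astype(np.float32); g=np.clip(i[...,1]-(i[...,0]+i[...,2])/2,0,60); g[g<4]=0; return g[150:215,270:320]
def cen(f):
    g=gn(f); m=(g>12).astype(np.uint8); c=big(m); e=cv2.minEnclosingCircle(c); M=cv2.moments(cv2.convexHull(c)); p=np.array([M['m10']/M['m00']+270,M['m01']/M['m00']+150])
    return e,cv2.boundingRect(c),p,ray('top',[p],92)[0,:2]
for f in sys.argv[1:]: print(f,*cen(f))
a=gn(sys.argv[1]);b=gn(sys.argv[-1])
up=lambda q:cv2.resize(q,None,fx=4,fy=4,interpolation=2)
A=up(a[28:55,10:40]); _,v,_,p=cv2.minMaxLoc(cv2.matchTemplate(up(b),A,cv2.TM_CCOEFF_NORMED)); print('shift px',(p[0]/4-10,p[1]/4-28),v)
E
python3 g.py pics/top0.png pics/t7.png
```

```text
pics/top0.png ((23.692981719970703, 40.114036560058594), 12.779000282287598) (12, 29, 25, 24) [293.90126206 190.5939124 ] [549.72845481 -42.14430779]
pics/t7.png ((24.299257278442383, 29.6561336517334), 12.97561264038086) (13, 18, 25, 25) [294.57887067 180.05027322] [572.53294911 -43.11318394]
shift px (0.5, -10.75) 0.9898735880851746
```

About 6.5 mm remain, slightly to -y. Going back in for the last bit.

Call:
{"op": "carry_out", "data": {"targets": [{"dp": [-6, -0.2, 0], "yaw": 0}, {"dp": [-16, -0.7, 0], "yaw": 0}, {"dp": [-28, -0.7, 0], "yaw": 0}, {"dp": [-40, -0.7, 0], "yaw": 0}, {"dp": [-48, -0.7, 0], "yaw": 0}, {"dp": [-52, -0.7, 0], "yaw": 0}, {"dp": [-54, -0.7, 0], "yaw": 0}, {"dp": [-56, -0.7, 0], "yaw": 0}, {"dp": [-57, -0.7, 0], "yaw": 0}, {"dp": [-58, -0.7, 0], "yaw": 0}, {"dp": [-59, -0.7, 0], "yaw": 0}, {"dp": [-59.5, -0.7, 0], "yaw": 0}]}}

```text
clock: 13.4
eef_pos: [542.8, -41.3, 54.7]
tcp_rot: [-3.142, 0.0, 3.043]
contact_force: [-0.7, 0.3, -0.7]
opening: 0.348
grasp_force: 0.1
```

Call:
{"op": "carry_out", "data": {"targets": [{"dp": [-1, 0, 0], "yaw": 0}, {"dp": [-2, 0, 0], "yaw": 0}, {"dp": [-3, 0, 0], "yaw": 0}, {"dp": [-4, 0, 0], "yaw": 0}, {"dp": [-5, 0, 0], "yaw": 0}, {"dp": [-6, 0, 0], "yaw": 0}, {"dp": [-7, 0, 0], "yaw": 0}, {"dp": [-7, 0, 0], "yaw": 0}, {"dp": [-6, 0, 0], "yaw": 0}, {"dp": [-2, 0, 0], "yaw": 0}, {"dp": [6, 0, 0], "yaw": 0}, {"dp": [18, 0, 0], "yaw": 0}]}}

```text
clock: 14.9
eef_pos: [524.1, -39.4, 54.7]
tcp_rot: [-3.142, -0.0, 3.043]
contact_force: [-0.5, 0.8, 0.0]
opening: 0.351
grasp_force: 0.0
```

Call:
{"op": "carry_out", "data": {"targets": [{"dp": [12, 0, -5], "yaw": 0}, {"dp": [26, 0, -15], "yaw": 0}, {"dp": [42, 0, -30], "yaw": 0}, {"dp": [60, 0, -50], "yaw": 0}, {"dp": [78, 0, -70], "yaw": 0}, {"dp": [90, 0, -90], "yaw": 0}, {"dp": [100, 0, -110], "yaw": 0}, {"dp": [100, 0, -130], "yaw": 0}, {"dp": [100, 0, -140], "yaw": 0}, {"dp": [100, 0, -140], "yaw": 0}, {"dp": [100, 0, -140], "yaw": 0}]}}

```text
clock: 16.27
eef_pos: [424.8, -29.6, 194.1]
tcp_rot: [-3.142, -0.001, 3.043]
contact_force: [0.1, -0.1, -0.1]
opening: 0.35
grasp_force: 0.0
```

```bash
python3 - <<'E'
from h import *
for n in('top','wrist','scene'): cv2.imwrite(f'pics/{n[0]}8.png',r.grab_frame(n)[:,:,::-1])
print(r.sense()['clock'],r.sense()['eef_pos'],proj('wrist',[[578.7,-44.4,78]]))
print(low(cv2.imread('pics/s8.png')[:,:,::-1].copy()))
# ring/head: radial edge fit of middle & inner ring in the top image at start and now
for f in('top0','t8'):
    g=cv2.cvtColor(cv2.imread(f'pics/{f}.png'),cv2.COLOR_BGR2GRAY).astype(np.float32)
    th=np.linspace(0,2*np.pi,120,endpoint=False)
    best=[]
    for dx in np.arange(-5,6,.5):
        for dy in np.arange(-5,6,.5):
            def v(rad):
                p=proj('top',np.c_[578.7+dx+rad*np.cos(th),-44.4+dy+rad*np.sin(th),0*th+78],C).astype(np.float32) if 0 else ring(rad,dx,dy)
                return cv2.remap(g,p[:,:1],p[:,1:],1).ravel()
            C=cal('top') if not best else C
            ring=lambda rad,dx,dy:proj('top',np.c_[578.7+dx+rad*np.cos(th),-44.4+dy+rad*np.sin(th),0*th+78],C).astype(np.float32)
            s=sum(np.median(v(R)-(v(R-4)+v(R+4))/2) for R in(41,55.5)); best.append((s,dx,dy))
    print(f,sorted(best)[:4])
E
python3 g.py pics/top0.png pics/t8.png
```

```text
16.425 [424.83787629 -29.61550372 193.9746874 ] [[253.72312073 318.12601818]]
((227, 162, 20, 28), 390.5)
top0 [(np.float32(-12.19751), np.float64(-1.0), np.float64(0.5)), (np.float32(-12.070068), np.float64(-0.5), np.float64(0.5)), (np.float32(-11.858887), np.float64(-0.5), np.float64(0.0)), (np.float32(-11.823975), np.float64(-1.0), np.float64(0.0))]
t8 [(np.float32(-18.032715), np.float64(0.5), np.float64(0.0)), (np.float32(-17.719482), np.float64(1.0), np.float64(1.0)), (np.float32(-17.71875), np.float64(0.5), np.float64(-0.5)), (np.float32(-17.600586), np.float64(0.5), np.float64(0.5))]
pics/top0.png ((23.692981719970703, 40.114036560058594), 12.779000282287598) (12, 29, 25, 24) [293.90126206 190.5939124 ] [549.72845481 -42.14430779]
pics/t8.png ((25.274648666381836, 26.457746505737305), 12.808675765991211) (13, 15, 26, 25) [295.11453744 176.87701909] [579.42925539 -44.12355851]
shift px (1.25, -14.0) 0.9912765622138977
```

The ring centre is at about (578.9,-44.3) and the housing at about (579.4,-44.1), so it is within 1 mm. Its outline in the scene view (20x28 px) is unchanged, so it is upright, and the hand is clear. I'm handing the job in.

```bash
python3 -c "
from rig import r
print(r.sign_off())"
```

```text
the job is handed in; nothing more can be done
None
```

The green toe housing stands upright, centred in the innermost ring to within about 1 mm by the top camera, with the hand clear, and the job was handed in at about 16 s; no verdict came back.

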